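# Feel along the spring contacts of an open shielded case

## Robot

A 6-joint arm with a two-finger parallel gripper is mounted at the origin on the work surface. World frame = base frame: x ahead of the robot, y to its left, z up, the work surface at z = 0. Lengths are in mm, angles in rad, forces in N, time in s.
With the tool pointing down it reaches from about 350 to 1000 mm from the base axis. Payload 7.1 kg.
Tool frame: the origin (TCP) lies on the centre line of the jaws, within the pads' length; the fingertips stand 25 mm ahead of it and the grasp point (between the pads) lies 6 mm ahead of it; z points along the fingers, y is the line along which they close (so a half turn about z gives the same grasp; the last joint's range is limited). The gripper opens to 85 mm and grips with 20 to 120 N. Pads are 22 mm wide; open, the fingers measure 114 mm over their backs; the gripper's body (76 mm by 85 mm) begins 54 mm behind the grasp point. The pads swing forward as they close: fully open they stand 13 mm farther back than shut.
Start: joints at [1.158, 0.423, 1.63, -0, 1.089, -0.019], TCP at [239.78, 577.157, 256.319] pointing down, gripper open.
Joint ranges: [-3, 3], [-0.9, 2.11], [0.09, 2.58], [-1.31, 4.45], [0.11, 2.69], [-2.54, 2.54]. Speed limits (rad/s): [2.39, 2.39, 3.01, 3.14, 3.14, 3.14].

## Interface

Orientations are given as a unit quaternion [x, y, z, w].
In Python, from cell import * gives the robot as it stands.
- The arm moves only by the tool apply_moves, never from a script. Its argument "rows" is one flat list of numbers, 7 for each row, row after row: the shift along the tool's x, y, z in cm, then the turn, a rotation vector about the tool's x, y, z in degrees, then the finger opening in cm, from 0 to 8.54. A call has 1 to 12 rows; each row shifts and turns the commanded pose from where the row before left it, along the tool's axes as they then stand; what a row does not reach is not made up. A row lasts 1/12 s, in which the tool goes at most 41.7 mm and 7.16 degrees, less where a joint would pass 70% of its speed; a pose out of reach is approached as far as the arm can. A call is refused whole if a number of a shift passes 4.17 or a number of a turn 7.16, either way. A call with a gripper value outside its range is refused whole. The fingers move at their own pace and stop on an object; the grip force is fixed at half the most. Time passes only in rows, so rows that do not move let the fingers close. It gives the time, the measured TCP pose, the force, the opening and the grip force at its end, in the units of the state.
- read_state(): the state, without advancing time (a new reading comes with each control period).
- snapshot(name): name is "scene" or "top" or "wrist"; returns the picture (420x560x3 uint8, red, green, blue); there is no depth.
- camera_model(name): a dict with "camera_matrix" (3x3 intrinsics, pixels), "R" (3x3) and "t" (3): a world point X has camera coordinates R X + t. Camera axes: x right, y down, z forward; pixel columns grow to the right and rows downward; lengths in mm; the calibration is good to about 2 mm. The wrist camera is an equidistant fisheye: a pixel r from the principal point sees the ray r / f radians off the axis. A picture is of the moment at which its call begins: read the wrist's pose just before it. camera_model takes no time and is no camera call; for the wrist camera it gives the pose at the moment of the call.
- finish_job(): hands the job in; it is judged then, once.
The state is a dict: "clock": time; "joint_pos": joint angles; "joint_vel": joint speeds; "joint_torque": joint torques, N m; "tool_pos": TCP position; "tool_rot": TCP orientation; "ft_force": force on the tool from outside, world axes, zero at the start; "moment": the same for the moment, N m; "finger_gap": finger opening in mm; "grip_force": force on a finger pad.
Only numpy, scipy, OpenCV 4.12 (cv2) and the standard library are available. Lean on these libraries where they do the work, as an engineer would, in place of code of your own. Each camera call takes 0.05 s, during which the arm holds its last target. There are 200 camera calls.

## Task

The open aluminium case has an L-shaped row of seven small sprung contact bridges on its rim. Run the fingertips lightly along the row, starting at the free end of the longer limb (four contacts), round the corner and on to the free end of the shorter limb (three contacts), so that each contact in turn dips clearly and springs back, and none is ever pressed down to its stop. Finish with the fingertips still resting on the last contact, holding it dipped with all the others up, and leave the case and everything else on the bench as they stand.

Things in the scene. Friction and masses are not known exactly. Their poses are not given: they have to be found in the camera images.
- case: Lidless aluminium case, 190 x 230 mm, 3 kg, loose on the bench; origin at the centre of its underside. Flat rims 50 mm high along its -x side (44 mm wide) and -y side (40 mm wide) carry the contacts: longer limb at x -70, y 90, 40, -10, -60 mm; shorter at y -95, x -35, 15, 65 mm. Other walls 42 mm high. Two loose connectors stand inside on a cover 30 mm high. Yaw up to 1.6 rad either way.
- contact1_top (a point): Top centre of contact 1 (first: free end of the longer limb). A smooth, slippery sprung copper bridge, 46 mm long along the row and 10 mm wide, with a flat crown 6 mm long and ends sloping down at 34 degrees to the rim; neighbours are 50 mm apart. At rest this point is 65 mm above the bench (15 mm above the rim); it moves down with the contact.
- contact1 (a joint): How far contact 1 is pressed straight down, m: 0 up (at rest), 0.012 at its stop. Spring: about 0.5 N to start it, 350 N per m, so about 2.6 N at 6 mm; it springs back by itself. It counts as dipped beyond 2 mm and as pressed to its stop beyond 10.5 mm.
- contact2_top (a point): Top centre of contact 2 (second on the longer limb). A smooth, slippery sprung copper bridge, 46 mm long along the row and 10 mm wide, with a flat crown 6 mm long and ends sloping down at 34 degrees to the rim; neighbours are 50 mm apart. At rest this point is 65 mm above the bench (15 mm above the rim); it moves down with the contact.
- contact2 (a joint): How far contact 2 is pressed straight down, m: 0 up (at rest), 0.012 at its stop. Spring: about 0.5 N to start it, 350 N per m, so about 2.6 N at 6 mm; it springs back by itself. It counts as dipped beyond 2 mm and as pressed to its stop beyond 10.5 mm.
- contact3_top (a point): Top centre of contact 3 (third on the longer limb). A smooth, slippery sprung copper bridge, 46 mm long along the row and 10 mm wide, with a flat crown 6 mm long and ends sloping down at 34 degrees to the rim; neighbours are 50 mm apart. At rest this point is 65 mm above the bench (15 mm above the rim); it moves down with the contact.
- contact3 (a joint): How far contact 3 is pressed straight down, m: 0 up (at rest), 0.012 at its stop. Spring: about 0.5 N to start it, 350 N per m, so about 2.6 N at 6 mm; it springs back by itself. It counts as dipped beyond 2 mm and as pressed to its stop beyond 10.5 mm.
- contact4_top (a point): Top centre of contact 4 (fourth and last on the longer limb, next to the corner). A smooth, slippery sprung copper bridge, 46 mm long along the row and 10 mm wide, with a flat crown 6 mm long and ends sloping down at 34 degrees to the rim; neighbours are 50 mm apart. At rest this point is 65 mm above the bench (15 mm above the rim); it moves down with the contact.
- contact4 (a joint): How far contact 4 is pressed straight down, m: 0 up (at rest), 0.012 at its stop. Spring: about 0.5 N to start it, 350 N per m, so about 2.6 N at 6 mm; it springs back by itself. It counts as dipped beyond 2 mm and as pressed to its stop beyond 10.5 mm.
- contact5_top (a point): Top centre of contact 5 (first on the shorter limb, next to the corner). A smooth, slippery sprung copper bridge, 46 mm long along the row and 10 mm wide, with a flat crown 6 mm long and ends sloping down at 34 degrees to the rim; neighbours are 50 mm apart. At rest this point is 65 mm above the bench (15 mm above the rim); it moves down with the contact.
- contact5 (a joint): How far contact 5 is pressed straight down, m: 0 up (at rest), 0.012 at its stop. Spring: about 0.5 N to start it, 350 N per m, so about 2.6 N at 6 mm; it springs back by itself. It counts as dipped beyond 2 mm and as pressed to its stop beyond 10.5 mm.
- contact6_top (a point): Top centre of contact 6 (second on the shorter limb). A smooth, slippery sprung copper bridge, 46 mm long along the row and 10 mm wide, with a flat crown 6 mm long and ends sloping down at 34 degrees to the rim; neighbours are 50 mm apart. At rest this point is 65 mm above the bench (15 mm above the rim); it moves down with the contact.
- contact6 (a joint): How far contact 6 is pressed straight down, m: 0 up (at rest), 0.012 at its stop. Spring: about 0.5 N to start it, 350 N per m, so about 2.6 N at 6 mm; it springs back by itself. It counts as dipped beyond 2 mm and as pressed to its stop beyond 10.5 mm.
- contact7_top (a point): Top centre of contact 7 (last: free end of the shorter limb). A smooth, slippery sprung copper bridge, 46 mm long along the row and 10 mm wide, with a flat crown 6 mm long and ends sloping down at 34 degrees to the rim; neighbours are 50 mm apart. At rest this point is 65 mm above the bench (15 mm above the rim); it moves down with the contact.
- contact7 (a joint): How far contact 7 is pressed straight down, m: 0 up (at rest), 0.012 at its stop. Spring: about 0.5 N to start it, 350 N per m, so about 2.6 N at 6 mm; it springs back by itself. It counts as dipped beyond 2 mm and as pressed to its stop beyond 10.5 mm.
- terminator: Small brass stepped cylinder, 20 mm across and 34 mm tall, standing loose on the module cover in the case, to be left standing; origin at the centre of its foot, z up.
- adapter: Small steel spool-shaped connector, 22 mm across and 30 mm tall, standing loose on the module cover in the case, to be left standing; origin at the centre of its foot, z up.
- waveguide: Loose straight copper waveguide, 130 mm long, with a 42 mm square brass flange at each end, lying on the bench to the robot's right; bystander; origin at the centre of its underside.
- handset: Loose black hand-held radio lying flat, 115 x 60 x 32 mm with a stub aerial, to the robot's left; bystander; origin at the centre of its underside.
- screwdriver: Loose screwdriver lying on the bench to the robot's right; bystander; origin near its middle, x along it.
- pliers: Loose pliers lying on the bench to the robot's left, about 140 mm long and 12 mm thick; bystander; origin near the pivot.

How it is judged (in metres and radians):
On the way, in this order (a step that is already met when the one before it is completed fails the run):
1. the fingertips dip contact 1 by more than 2 mm (value of joint contact1 above 0.002 m and contact force between the fingers and case above 0.2 N), for 0.05 s.
2. the fingertips dip contact 2 by more than 2 mm (value of joint contact2 above 0.002 m and contact force between the fingers and case above 0.2 N), for 0.05 s.
3. the fingertips dip contact 3 by more than 2 mm (value of joint contact3 above 0.002 m and contact force between the fingers and case above 0.2 N), for 0.05 s.
4. the fingertips dip contact 4 by more than 2 mm (value of joint contact4 above 0.002 m and contact force between the fingers and case above 0.2 N), for 0.05 s.
5. the fingertips dip contact 5 by more than 2 mm (value of joint contact5 above 0.002 m and contact force between the fingers and case above 0.2 N), for 0.05 s.
6. the fingertips dip contact 6 by more than 2 mm (value of joint contact6 above 0.002 m and contact force between the fingers and case above 0.2 N), for 0.05 s.
7. the fingertips dip contact 7 by more than 2 mm (value of joint contact7 above 0.002 m and contact force between the fingers and case above 0.2 N), for 0.05 s.
At the end, for the whole second after the job is handed in: The fingers rest on the last contact (shorter limb's free end) with over 0.2 N, holding it 2 to 10.5 mm down; the other six are up (within 1.5 mm); the case is still, within 15 mm of its place, bystanders within 20 mm, the connectors in it upright (0.2 rad) (all of step 7 and value of joint contact7 below 0.0105 m and value of joint each of contact1, contact2, contact3, contact4, contact5, contact6 below 0.0015 m and distance of case from where it was at the start of the episode below 0.015 m and linear speed of case below 0.02 m/s and distance of each of terminator, adapter, waveguide, handset, screwdriver, pliers from where it was at the start of the episode below 0.02 m and angle between each of terminator, adapter, case's own z axis and vertical below 0.2 rad); the arm keeps its last pose, push and grip.
It fails at once if a contact is pressed to its stop (more than 10.5 mm of 12 mm) (value of joint any of contact1, contact2, contact3, contact4, contact5, contact6, contact7 above 0.0105 m).
It fails at once if the fingers press the case harder than 20 N (contact force between the fingers and case above 20 N).
It fails at once if the case is shoved more than 15 mm, lifted or tipped (distance of case from where it was at the start of the episode above 0.015 m or height (world z) of case above 0.008 m or angle between case's own z axis and vertical above 0.08 rad).
It fails at once if a connector or another bystander is moved more than 20 mm, lifted or carried (distance of any of terminator, adapter, waveguide, handset, screwdriver, pliers from where it was at the start of the episode above 0.02 m).
It fails at once if a connector in the case is tipped over (angle between any of terminator, adapter's own z axis and vertical above 0.4 rad).
It also fails if it takes over 42 s, if anything falls off the work surface, if the arm or the gripper's body presses on something with over 40 N, if the wrist force passes 120 N, or if a joint passes its speed limit or range.

## Working session

There is one attempt and no reset: what is moved stays moved. The work goes in short steps, Python scripts to look and compute and a tool call to move; the robot and the scene stay as the last step left them, time stands still between calls to the robot, and variables do not carry over. Pictures are saved under pics/ and viewed, at most 10 in all, crops included, and the job is handed in when it is done.

Besides the shell and the picture viewer there is one more tool, called by a JSON object that holds its "method" and its "body", one argument or row to a line. apply_moves: Moves the arm, as the interface text tells. Its arguments: {"type":"object","properties":{"rows":{"type":"array","items":{"type":"number"}}},"required":["rows"]}

```bash
mkdir -p pics
python3 - <<'E'
from cell import *
import cv2
for n in("top","scene"):
    im=snapshot(n); cv2.imwrite(f"pics/{n}0.png",im[:,:,::-1])
    print(n,camera_model(n))
s=read_state();print(s)
E
```

```text
top {'camera_matrix': array([[504.5385508 ,   0.        , 274.13665291],
       [  0.        , 504.5385508 , 202.24295366],
       [  0.        ,   0.        ,   1.        ]]), 'R': array([[-0.01767362, -0.99958963,  0.02254358],
       [-0.98619543,  0.01371521, -0.16501657],
       [ 0.16463966, -0.02514881, -0.98603312]]), 't': array([  -7.33957658,  540.01280518, 1175.92723693])}
scene {'camera_matrix': array([[401.87850005,   0.        , 278.79907393],
       [  0.        , 401.87850005, 210.77072781],
       [  0.        ,   0.        ,   1.        ]]), 'R': array([[-0.69277836,  0.72099741, -0.0148623 ],
       [ 0.48216323,  0.44776974, -0.75300788],
       [-0.53626184, -0.52883362, -0.65784363]]), 't': array([ 380.43714992, -205.84760638, 1327.55316551])}
{'clock': 0.1, 'joint_pos': array([ 1.15800320e+00,  4.23787994e-01,  1.63062788e+00, -3.03086778e-05,
        1.08855393e+00, -1.90173461e-02]), 'joint_vel': array([ 0.00153891, -0.00179652, -0.00333183, -0.00090338, -0.00111332,
       -0.00167523]), 'joint_torque': array([-1.69560335e-03, -5.58415675e+01, -2.82441974e+01, -1.95304920e-04,
        2.93537392e-03,  2.23252943e-05]), 'tool_pos': array([239.60850392, 576.75113851, 255.60304319]), 'tool_rot': array([ 1.95611349e-01,  9.80681256e-01, -6.75462967e-04, -1.34404845e-04]), 'ft_force': array([ 0.2518461 , -0.44054926, -0.13058589]), 'moment': array([ 0.00737221, -0.01232376, -0.02513353]), 'grip_force': 0.0, 'finger_gap': 85.32000422513083}
```

View pics/top0.png

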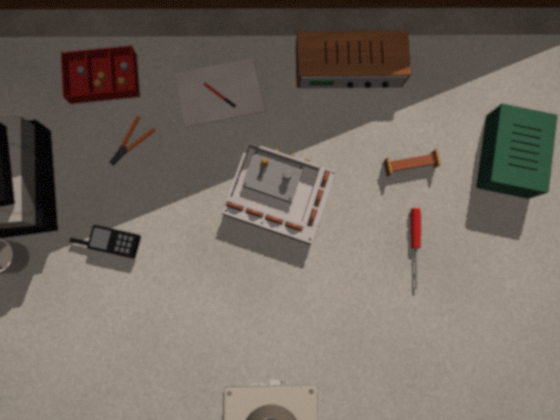

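The top view shows the case near (280,195): the long limb runs along (235,206) to (294,226), the corner is at the lower right, and the short limb runs (313,216) to (325,177). I'll enlarge it.

Run:
```python
import cv2
im=cv2.imread("pics/top0.png")[140:250,215:345]
im=cv2.convertScaleAbs(im,alpha=1.5)
cv2.imwrite("pics/crop.png",cv2.resize(im,None,fx=6,fy=5.4545,interpolation=cv2.INTER_CUBIC) if 0 else cv2.resize(im,(650,550),interpolation=cv2.INTER_CUBIC))
```

```text
(no output)
```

View pics/crop.png

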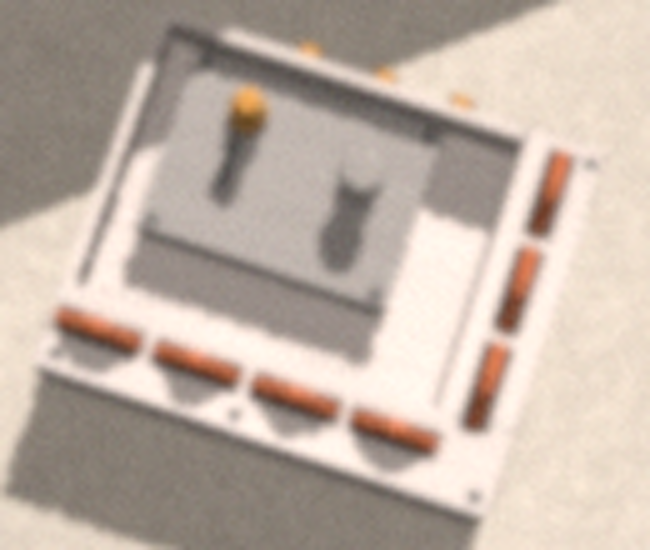

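View pics/scene0.png

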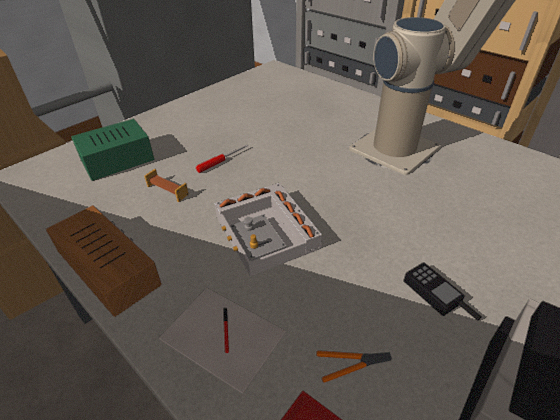

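The crop (5x, offset 215,140) shows the contact centres at c1 (98,330), c2 (196,363), c3 (295,396), c4 (396,430), c5 (487,386), c6 (518,290) and c7 (550,193). The scene view confirms the layout. Next I'll fit the pose.

```bash
cat > h.py <<'E'
from cell import *
import numpy as np
from scipy.optimize import least_squares
from scipy.spatial.transform import Rotation as Ro
L=np.array([[-70,90],[-70,40],[-70,-10],[-70,-60],[-35,-95],[15,-95],[65,-95]],float)
def W(p,l):
    c,s=np.cos(p[2]),np.sin(p[2]); return np.asarray(l)@np.array([[c,s],[-s,c]])+p[:2]
def rel(target,yaw,tip=25):
    "target TCP xyz world -> tool-frame shift cm, yaw turn deg about tool z"
    s=read_state();R=Ro.from_quat(s['tool_rot'])
    d=R.inv().apply(np.array(target)-s['tool_pos'])/10
    x=R.as_matrix()[:,0];cur=np.degrees(np.arctan2(x[1],x[0]))
    print('pos',s['tool_pos'].round(2),'yaw',cur.round(2),'zaxis',R.as_matrix()[:,2].round(4),'F',s['ft_force'].round(2),'t',s['clock'])
    print('shift cm',d.round(3),'turn deg (tool z)',-((yaw-cur+180)%360-180), 'gap',s['finger_gap'])
E
python3 - <<'E'
from h import *
px=np.array([[98,330],[196,363],[295,396],[396,430],[487,386],[518,290],[550,193]])
px=(px+.5)/5-.5+[215,140]
m=camera_model("top");K,R,t=m['camera_matrix'],m['R'],m['t']
z=60
def proj(P): 
    c=(R@P.T).T+t; u=(K@c.T).T; return u[:,:2]/u[:,2:]
f=lambda p,:(proj(np.c_[W(p,L),np.full(7,z)])-px).ravel()
for y0 in(-1.5,0,1.5,):
    r=least_squares(f,[600,0,y0]);print(r.x,r.cost)
p=r.x;print(r.fun.reshape(-1,2).round(2));print(W(p,L).round(1),'corner',W(p,[[-70,-95]]))
np.save('p.npy',p);th=np.degrees(p[2]);print('row1 yaw',th-90,'row2',th)
rel([*W(p,L)[0],110],th+90)
E
```

```text
[ 5.66061416e+02 -2.77855203e+01 -3.46139557e-01] 0.37737056316106266
[ 5.66061416e+02 -2.77855201e+01 -3.46139553e-01] 0.3773705631611231
[ 5.66061416e+02 -2.77855202e+01 -3.46139555e-01] 0.37737056316109896
[[-0.34 -0.08]
 [-0.11  0.08]
 [-0.02  0.26]
 [-0.29  0.26]
 [ 0.08 -0.  ]
 [ 0.35 -0.34]
 [ 0.33 -0.21]]
[[ 530.7   80.6]
 [ 513.8   33.6]
 [ 496.8  -13.4]
 [ 479.9  -60.5]
 [ 500.9 -105.3]
 [ 547.9 -122.2]
 [ 595.  -139.2]] corner [[467.98261275 -93.40219719]]
row1 yaw -109.83233562696618 row2 -19.832335626966188
pos [239.61 576.75 255.6 ] yaw 157.44 zaxis [-5.0e-04 -1.3e-03 -1.0e+00] F [ 0.25 -0.44 -0.13] t 0.1
shift cm [-45.92  -34.626  14.608] turn deg (tool z) 87.27145200241294 gap 85.32000422513083
```

{"method": "apply_moves", "body": {
  "rows": [-2.8,-2.1,0,0,0,0,0,-2.8,-2.1,0,0,0,0,0,-2.8,-2.1,0,0,0,0,0,-2.8,-2.1,0,0,0,0,0,-2.8,-2.1,0,0,0,0,0,-2.8,-2.1,0,0,0,0,0,-2.8,-2.1,0,0,0,0,0,-2.8,-2.1,0,0,0,0,0,-2.8,-2.1,0,0,0,0,0,-2.8,-2.1,0,0,0,0,0,-2.8,-2.1,0,0,0,0,0,-2.8,-2.1,0,0,0,0,0]
}}

```text
clock: 1.1
tool_pos: [453.8, 213.9, 256.2]
tool_rot: [0.196, 0.981, -0.0, -0.0]
ft_force: [0.1, 1.1, -0.5]
finger_gap: -0.0
grip_force: 0.0
```

{"method": "apply_moves", "body": {
  "rows": [0,0,0.7,0,0,7.1,0,0,0,0.7,0,0,7.1,0,0,0,0.7,0,0,7.1,0,0,0,0.7,0,0,7.1,0,0,0,0.7,0,0,7.1,0,0,0,0.7,0,0,7.1,0,0,0,0.7,0,0,7.1,0,0,0,0.7,0,0,7.1,0,0,0,0.7,0,0,7.1,0,0,0,0.7,0,0,7.1,0,0,0,0.7,0,0,7.1,0,0,0,0.7,0,0,7.1,0]
}}

```text
clock: 2.1
tool_pos: [453.2, 215.4, 171.7]
tool_rot: [0.81, 0.587, -0.0, -0.0]
ft_force: [0.1, 0.0, -0.2]
finger_gap: -0.2
grip_force: 0.0
```

Run:
```python
from h import *
p=np.load('p.npy');th=np.degrees(p[2]);rel([*W(p,L)[0],110],th+90)
```

```text
pos [453.16 215.43 171.75] yaw 71.88 zaxis [-5.e-04 -2.e-04 -1.e+00] F [ 0.07  0.01 -0.18] t 2.1
shift cm [-10.398  11.568   6.174] turn deg (tool z) 1.71567836542431 gap -0.16268638689435486
```

{"method": "apply_moves", "body": {
  "rows": [-1.72,1.96,0.87,0,0,1.7,0,-1.72,1.96,0.87,0,0,0,0,-1.72,1.96,0.87,0,0,0,0,-1.72,1.96,0.87,0,0,0,0,-1.72,1.96,0.87,0,0,0,0,-1.72,1.96,0.87,0,0,0,0,0,0,0,0,0,0,0,0,0,0,0,0,0,0]
}}

```text
clock: 2.77
tool_pos: [530.4, 78.4, 119.4]
tool_rot: [0.817, 0.576, -0.001, -0.0]
ft_force: [-1.1, -0.6, -1.2]
finger_gap: -0.4
grip_force: 0.0
```

Run:
```python
from h import *
import cv2
p=np.load('p.npy');th=np.degrees(p[2]);rel([*W(p,L)[0],95],th+90)
for i in range(6): print(read_state()['ft_force'].round(2),end=' ')
im=snapshot("wrist");im=cv2.convertScaleAbs(im[:,:,::-1],alpha=1.4)
m=camera_model("wrist")
for q in [*W(p,L)]:
    c=m['R']@np.array([*q,65])+m['t'];a=np.arctan2(np.hypot(*c[:2]),c[2]);u=c[:2]/np.hypot(*c[:2])*a*m['camera_matrix'][0,0]+m['camera_matrix'][:2,2]
    print(u);cv2.circle(im,tuple(int(v) for v in u.round()),2,(0,255,0),-1)
cv2.imwrite("pics/w1.png",im)
```

```text
pos [530.4   78.38 119.39] yaw 70.39 zaxis [-1.5e-03 -1.0e-04 -1.0e+00] F [-1.07 -0.61 -1.15] t 2.7667
shift cm [ 0.224 -0.039  2.439] turn deg (tool z) 0.2249498596664523 gap -0.3537494867042254
[-1.07 -0.61 -1.15] [-1.07 -0.61 -1.15] [-1.07 -0.61 -1.15] [-1.07 -0.61 -1.15] [-1.07 -0.61 -1.15] [-1.07 -0.61 -1.15] [278.75807774 237.86405596]
[278.35797222 311.05481769]
[278.06442302 367.24544423]
[277.85241156 409.39908337]
[317.96546728 431.75296515]
[373.33437796 427.19253094]
[424.01885021 419.39681931]
```

View pics/w1.png

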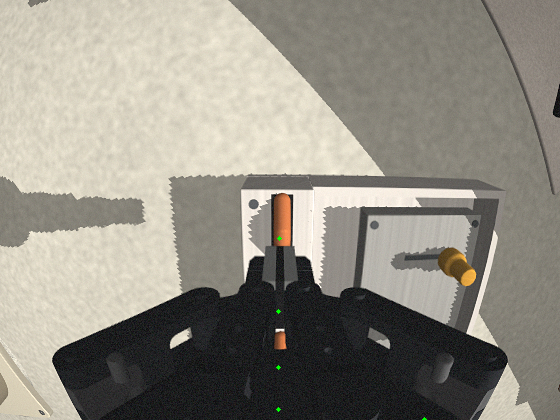

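The wrist view shows the closed fingers over contact 1. The bridge is centred near column 281 and its far end is at row 193. The rim's far corners are at (243,189) and (312,187), and the c1/c2 gap is at about (280,330). I'll compare these with the prediction.

Run:
```python
from h import *
p=np.load('p.npy');m=camera_model("wrist")
def pr(p,l,z):
    c=m['R']@np.array([*W(p,[l])[0],z])+m['t'];a=np.arctan2(np.hypot(*c[:2]),c[2]);return c[:2]/np.hypot(*c[:2])*a*m['camera_matrix'][0,0]+m['camera_matrix'][:2,2]
for l,z in [((-70,113),51.5),((-95,115),50),((-51,115),50),((-70,65),50),((95,115),42)]: print(l,pr(p,l,z).round(1))
obs=[((-70,113),51.5,(281.5,193)),((-95,115),50,(242.5,189)),((-51,115),50,(312.5,187.5))]
r=least_squares(lambda d:np.r_[np.concatenate([pr(p+[d[0],d[1],d[2]],l,z)-o for l,z,o in obs]),d[2]*100],[0,0,0]);print(r.x,r.fun.round(1))
```

```text
(-70, 113) [279.  192.9]
(-95, 115) [237.  188.9]
(-51, 115) [311.1 189.3]
(-70, 65) [278.6 265.6]
(95, 115) [503.6 190.9]
[ 2.52530692 -0.17847285  0.00517725] [ 0.7 -0.6 -2.4 -0.4  1.7  1.1  0.5]
```

{"method": "apply_moves", "body": {
  "rows": [0.2,0,0.8,0,0,0.2,0,0,0,0.8,0,0,0,0,0,0,0.4,0,0,0,0,0,0,0.4,0,0,0,0,0,0,0,0,0,0,0,0,0,0,0,0,0,0]
}}

```text
clock: 3.32
tool_pos: [530.9, 81.6, 95.8]
tool_rot: [0.817, 0.576, -0.0, -0.0]
ft_force: [1.1, 0.3, 0.2]
finger_gap: 0.1
grip_force: 0.0
```

{"method": "apply_moves", "body": {
  "rows": [0,0,0,0,0,0,0,0,0,0,0,0,0,0,0,0,0,0,0,0,0]
}}

```text
clock: 3.57
tool_pos: [531.4, 81.4, 96.4]
tool_rot: [0.817, 0.576, 0.0, 0.0]
ft_force: [-0.3, 0.3, 0.0]
finger_gap: -0.3
grip_force: 0.0
```

{"method": "apply_moves", "body": {
  "rows": [0,0,0.1,0,0,0,0,0,0,0.1,0,0,0,0,0,0,0.1,0,0,0,0,0,0,0,0,0,0,0,0,0,0,0,0,0,0,0,0,0,0,0,0,0]
}}

```text
clock: 4.07
tool_pos: [531.2, 81.3, 93.1]
tool_rot: [0.817, 0.576, -0.0, -0.0]
ft_force: [-0.0, 0.2, 0.3]
finger_gap: -0.5
grip_force: 0.0
```

{"method": "apply_moves", "body": {
  "rows": [0,0,0.1,0,0,0,0,0,0,0.1,0,0,0,0,0,0,0,0,0,0,0,0,0,0,0,0,0,0,0,0,0,0,0,0,0]
}}

```text
clock: 4.48
tool_pos: [531.2, 81.3, 91.1]
tool_rot: [0.817, 0.576, -0.0, -0.0]
ft_force: [-0.9, -0.5, 0.3]
finger_gap: 0.0
grip_force: 0.0
```

{"method": "apply_moves", "body": {
  "rows": [0,0,0.1,0,0,0,0,0,0,0.1,0,0,0,0,0,0,0.1,0,0,0,0,0,0,0,0,0,0,0,0,0,0,0,0,0,0,0,0,0,0,0,0,0]
}}

```text
clock: 4.98
tool_pos: [531.3, 81.3, 88.1]
tool_rot: [0.817, 0.576, 0.0, 0.0]
ft_force: [0.1, -0.3, 1.1]
finger_gap: -0.0
grip_force: 0.5
```

{"method": "apply_moves", "body": {
  "rows": [0,0,0,0,0,0,0]
}}

```text
clock: 5.07
tool_pos: [531.3, 81.3, 88.2]
tool_rot: [0.817, 0.576, 0.0, 0.0]
ft_force: [-0.4, -0.4, 1.9]
finger_gap: 0.1
grip_force: 0.5
```

{"method": "apply_moves", "body": {
  "rows": [0,0,0,0,0,0,0]
}}

```text
clock: 5.15
tool_pos: [531.3, 81.3, 88.2]
tool_rot: [0.817, 0.576, 0.0, 0.0]
ft_force: [0.9, 0.6, 1.2]
finger_gap: -0.0
grip_force: 0.5
```

{"method": "apply_moves", "body": {
  "rows": [0,0,0,0,0,0,0]
}}

```text
clock: 5.23
tool_pos: [531.3, 81.3, 88.2]
tool_rot: [0.817, 0.576, 0.0, 0.0]
ft_force: [0.9, 1.1, 2.1]
finger_gap: 0.3
grip_force: 0.5
```

{"method": "apply_moves", "body": {
  "rows": [0,0,0.1,0,0,0,0,0,0,0.1,0,0,0,0,0,0,0.1,0,0,0,0,0,0,0,0,0,0,0,0,0,0,0,0,0,0,0,0,0,0,0,0,0]
}}

```text
clock: 5.73
tool_pos: [531.3, 81.3, 85.1]
tool_rot: [0.817, 0.576, 0.0, 0.0]
ft_force: [0.9, 0.2, 2.4]
finger_gap: -0.0
grip_force: 1.0
```

{"method": "apply_moves", "body": {
  "rows": [0,0,0,0,0,0,0]
}}

```text
clock: 5.82
tool_pos: [531.3, 81.3, 85.2]
tool_rot: [0.817, 0.576, 0.0, 0.0]
ft_force: [0.3, 0.4, 2.4]
finger_gap: 0.1
grip_force: 1.0
```

{"method": "apply_moves", "body": {
  "rows": [0,0,0,0,0,0,0]
}}

```text
clock: 5.9
tool_pos: [531.2, 81.3, 85.2]
tool_rot: [0.817, 0.576, 0.0, 0.0]
ft_force: [0.3, 0.2, 2.1]
finger_gap: 0.2
grip_force: 1.0
```

{"method": "apply_moves", "body": {
  "rows": [0,0,0,0,0,0,0]
}}

```text
clock: 5.98
tool_pos: [531.3, 81.3, 85.2]
tool_rot: [0.817, 0.576, 0.0, 0.0]
ft_force: [0.7, 0.0, 2.5]
finger_gap: -0.5
grip_force: 1.0
```

Run:
```python
from h import *
p=np.load('p.npy');p[0]+=1;np.save('p.npy',p);th=np.degrees(p[2]);rel([*W(p,[[-70,-95]])[0],85],th+90)
print(read_state()['tool_rot'])
```

```text
pos [531.28  81.3   85.2 ] yaw 70.33 zaxis [ 2.e-04  0.e+00 -1.e+00] F [0.65 0.01 2.47] t 5.9833
shift cm [-1.8548e+01  1.3000e-02  1.8000e-02] turn deg (tool z) 0.16646639963011012 gap -0.5231681292434418
[8.17476105e-01 5.75962505e-01 8.98545717e-05 4.55244510e-05]
```

{"method": "apply_moves", "body": {
  "rows": [-0.4,0,0,0,0,0,0,-0.4,0,0,0,0,0,0,-0.4,0,0,0,0,0,0,-0.4,0,0,0,0,0,0,-0.4,0,0,0,0,0,0,-0.4,0,0,0,0,0,0,-0.4,0,0,0,0,0,0,-0.4,0,0,0,0,0,0,-0.4,0,0,0,0,0,0,-0.4,0,0,0,0,0,0,-0.4,0,0,0,0,0,0,-0.4,0,0,0,0,0,0]
}}

```text
clock: 6.98
tool_pos: [515.1, 35.8, 85.3]
tool_rot: [0.817, 0.576, 0.0, 0.0]
ft_force: [0.6, 0.5, 1.8]
finger_gap: 0.1
grip_force: 1.0
```

{"method": "apply_moves", "body": {
  "rows": [-0.2,0,0,0,0,0,0,0,0,0,0,0,0,0,0,0,0,0,0,0,0]
}}

```text
clock: 7.23
tool_pos: [514.2, 34.0, 85.1]
tool_rot: [0.818, 0.576, -0.0, 0.0]
ft_force: [-0.9, -1.3, 2.3]
finger_gap: 0.1
grip_force: 1.0
```

Run:
```python
from h import *
p=np.load('p.npy');th=np.degrees(p[2]);rel([*W(p,L)[1],85],th+90)
```

```text
pos [514.23  33.96  85.13] yaw 70.33 zaxis [-3.e-04 -2.e-04 -1.e+00] F [-0.92 -1.27  2.3 ] t 7.2333
shift cm [-0.017  0.065  0.013] turn deg (tool z) 0.16064434696323815 gap 0.13561643881769708
```

Contact 2 is held at about 5 mm, with 2.3 N measured. I'll continue to contacts 3 and 4, then the corner.

{"method": "apply_moves", "body": {
  "rows": [-0.4,0,0,0,0,0.2,0,-0.4,0,0,0,0,0,0,-0.4,0,0,0,0,0,0,-0.4,0,0,0,0,0,0,-0.4,0,0,0,0,0,0,-0.4,0,0,0,0,0,0,-0.4,0,0,0,0,0,0,-0.4,0,0,0,0,0,0,-0.4,0,0,0,0,0,0,-0.4,0,0,0,0,0,0,-0.4,0,0,0,0,0,0,-0.4,0,0,0,0,0,0]
}}

```text
clock: 8.23
tool_pos: [498.1, -11.3, 85.3]
tool_rot: [0.818, 0.575, 0.0, 0.0]
ft_force: [0.5, 0.4, 2.4]
finger_gap: 0.1
grip_force: 1.0
```

{"method": "apply_moves", "body": {
  "rows": [-0.2,0.05,0,0,0,0,0,0,0,0,0,0,0,0,-0.4,0,0,0,0,0,0,-0.4,0,0,0,0,0,0,-0.4,0,0,0,0,0,0,-0.4,0,0,0,0,0,0,-0.4,0,0,0,0,0,0,-0.4,0,0,0,0,0,0,-0.4,0,0,0,0,0,0,-0.4,0,0,0,0,0,0,-0.4,0,0,0,0,0,0,-0.4,0,0,0,0,0,0]
}}

```text
clock: 9.23
tool_pos: [484.4, -50.9, 85.2]
tool_rot: [0.819, 0.574, 0.0, 0.0]
ft_force: [-0.3, 1.8, 1.6]
finger_gap: -0.1
grip_force: 1.0
```

{"method": "apply_moves", "body": {
  "rows": [-0.4,0,0,0,0,0,0,-0.4,0,0,0,0,0,0,-0.2,0,0,0,0,0,0,0,0,0,0,0,0,0,0,0,0,0,0,0,0]
}}

```text
clock: 9.65
tool_pos: [480.8, -60.2, 85.2]
tool_rot: [0.819, 0.574, -0.0, 0.0]
ft_force: [-0.3, 0.4, 2.5]
finger_gap: -0.2
grip_force: 1.0
```

Run:
```python
from h import *
p=np.load('p.npy');th=np.degrees(p[2]);rel([*W(p,[[-70,-95]])[0],85],th+90)
```

```text
pos [480.81 -60.25  85.15] yaw 70.13 zaxis [-1.e-04 -2.e-04 -1.e+00] F [-0.34  0.35  2.52] t 9.65
shift cm [-3.52   0.015  0.016] turn deg (tool z) -0.04199480895385932 gap -0.24670019331835719
```

{"method": "apply_moves", "body": {
  "rows": [-0.4,0,0,0,0,0,0,-0.4,0,0,0,0,0,0,-0.4,0,0,0,0,0,0,-0.4,0,0,0,0,0,0,-0.4,0,0,0,0,0,0,-0.4,0,0,0,0,0,0,-0.4,0,0,0,0,0,0,-0.4,0,0,0,0,0,0,-0.3,0,0,0,0,0,0,0,0,0,0,0,0,0,0,0,0,0,0,0,0]
}}

```text
clock: 10.57
tool_pos: [468.9, -93.1, 85.1]
tool_rot: [0.819, 0.574, -0.0, -0.0]
ft_force: [0.1, -0.2, -0.3]
finger_gap: 0.2
grip_force: 0.0
```

{"method": "apply_moves", "body": {
  "rows": [0,0,0,0,0,-6,0,0,0,0,0,0,-6,0,0,0,0,0,0,-6,0,0,0,0,0,0,-6,0,0,0,0,0,0,-6,0,0,0,0,0,0,-6,0,0,0,0,0,0,-6,0,0,0,0,0,0,-6,0,0,0,0,0,0,-6,0,0,0,0,0,0,-6,0,0,0,0,0,0,-6,0,0,0,0,0,0,-6,0]
}}

```text
clock: 11.57
tool_pos: [469.1, -92.7, 85.1]
tool_rot: [0.322, 0.947, 0.0, 0.0]
ft_force: [-0.2, -0.9, 0.0]
finger_gap: -0.0
grip_force: 0.0
```

{"method": "apply_moves", "body": {
  "rows": [0,0,0,0,0,-6,0,0,0,0,0,0,-6,0,0,0,0,0,0,-6,0,0,0,0,0,0,0,0,0,0,0,0,0,0,0,0,0,0,0,0,0,0]
}}

```text
clock: 12.07
tool_pos: [469.0, -92.8, 85.1]
tool_rot: [0.174, 0.985, 0.0, 0.0]
ft_force: [0.2, -0.4, 0.3]
finger_gap: 0.0
grip_force: 0.0
```

Run:
```python
from h import *
import cv2
p=np.load('p.npy');th=np.degrees(p[2]);rel([*W(p,L)[4],85],th+180)
m=camera_model("wrist");im=snapshot("wrist");im=cv2.convertScaleAbs(im[:,:,::-1],alpha=1.4)
for q in W(p,L):
    c=m['R']@np.array([*q,65])+m['t'];a=np.arctan2(np.hypot(*c[:2]),c[2]);u=c[:2]/np.hypot(*c[:2])*a*m['camera_matrix'][0,0]+m['camera_matrix'][:2,2]
    cv2.circle(im,tuple(int(v) for v in u.round()),2,(0,255,0),-1)
cv2.imwrite("pics/w2.png",im)
im=snapshot("top")[120:260,195:375,::-1];cv2.imwrite("pics/t2.png",cv2.resize(im,(720,560),interpolation=cv2.INTER_CUBIC))
```

```text
pos [469.04 -92.82  85.12] yaw 159.98 zaxis [ 0. -0. -1.] F [ 0.22 -0.36  0.25] t 12.0667
shift cm [-3.515 -0.045  0.012] turn deg (tool z) -0.18964957442213404 gap 0.02166452196420528
```

View pics/w2.png

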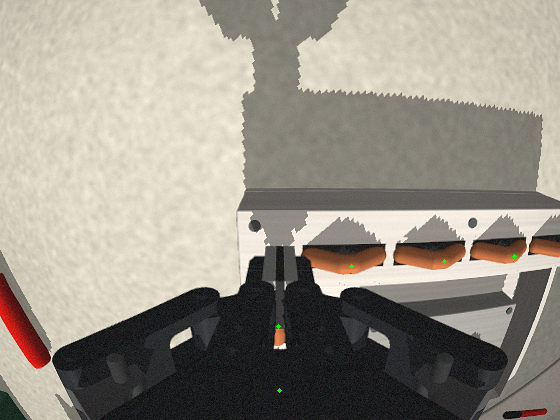

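View pics/t2.png

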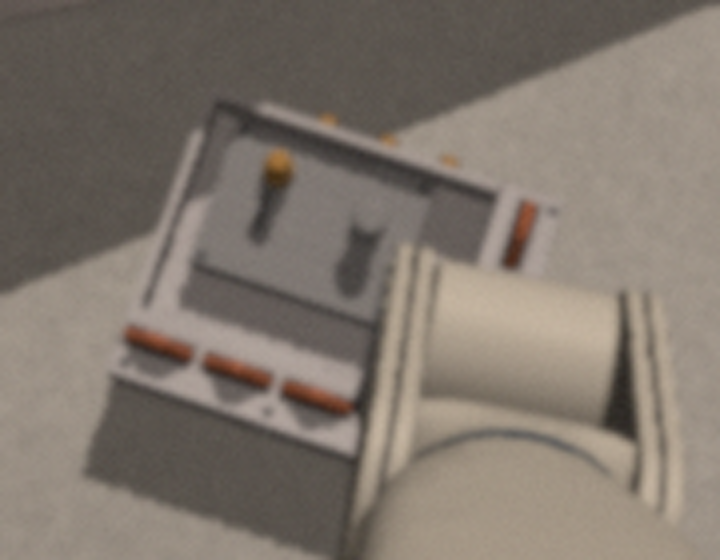

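In the wrist view all the passed contacts are up, and contact 5 lies in line with the fingers (column 280). In the top view contact 1 is still at the same pixel, (234.5,206), so the case has not moved. I'll go on along the short limb.

{"method": "apply_moves", "body": {
  "rows": [-0.4,0,0,0,0,0,0,-0.4,0,0,0,0,0,0,-0.4,0,0,0,0,0,0,-0.4,0,0,0,0,0,0,-0.4,0,0,0,0,0,0,-0.4,0,0,0,0,0,0,-0.4,0,0,0,0,0,0,-0.4,0,0,0,0,0,0,-0.3,0,0,0,0,0,0,0,0,0,0,0,0,0,0,0,0,0,0,0,0]
}}

```text
clock: 13.08
tool_pos: [502.7, -105.1, 85.3]
tool_rot: [0.172, 0.985, -0.0, 0.001]
ft_force: [1.0, -0.5, 2.0]
finger_gap: 0.1
grip_force: 1.0
```

{"method": "apply_moves", "body": {
  "rows": [-0.4,0,0,0,0,0,0,-0.4,0,0,0,0,0,0,-0.4,0,0,0,0,0,0,-0.4,0,0,0,0,0,0,-0.4,0,0,0,0,0,0,-0.4,0,0,0,0,0,0,-0.4,0,0,0,0,0,0,-0.4,0,0,0,0,0,0,-0.4,0,0,0,0,0,0,-0.4,0,0,0,0,0,0,-0.5,0,0,0,0,0,0,-0.5,0,0,0,0,0,0]
}}

```text
clock: 14.08
tool_pos: [549.5, -122.0, 85.3]
tool_rot: [0.172, 0.985, -0.0, 0.0]
ft_force: [-0.9, -0.4, 1.5]
finger_gap: -0.2
grip_force: 1.0
```

Run:
```python
from h import *
p=np.load('p.npy');th=np.degrees(p[2]);rel([*W(p,L)[6],85],th+180)
```

```text
pos [ 549.54 -122.     85.26] yaw 160.14 zaxis [ 4.e-04 -1.e-04 -1.e+00] F [-0.9  -0.4   1.51] t 14.0833
shift cm [-4.952 -0.041  0.029] turn deg (tool z) -0.026737619403235158 gap -0.24460977391489902
```

{"method": "apply_moves", "body": {
  "rows": [0,0,0,0,0,0,0,-0.4,0,0,0,0,0,0,-0.4,0,0,0,0,0,0,-0.4,0,0,0,0,0,0,-0.4,0,0,0,0,0,0,-0.4,0,0,0,0,0,0,-0.4,0,0,0,0,0,0,-0.4,0,0,0,0,0,0,-0.4,0,0,0,0,0,0,-0.4,0,0,0,0,0,0,-0.4,0,0,0,0,0,0,-0.4,0,0,0,0,0,0]
}}

```text
clock: 15.08
tool_pos: [590.6, -136.8, 85.1]
tool_rot: [0.172, 0.985, 0.0, -0.0]
ft_force: [-1.1, 0.2, 1.7]
finger_gap: -0.1
grip_force: 1.0
```

{"method": "apply_moves", "body": {
  "rows": [-0.4,0,0,0,0,0,0,-0.1,0,0,0,0,0,0,0,0,0,0,0,0,0,0,0,0,0,0,0,0,0,0,0,0,0,0,0,0,0,0,0,0,0,0]
}}

```text
clock: 15.58
tool_pos: [595.2, -138.5, 85.3]
tool_rot: [0.172, 0.985, -0.0, 0.0]
ft_force: [1.0, -0.1, 2.0]
finger_gap: 0.2
grip_force: 1.0
```

{"method": "apply_moves", "body": {
  "rows": [0,0,0,0,0,0,0]
}}

```text
clock: 15.67
tool_pos: [595.1, -138.5, 85.3]
tool_rot: [0.172, 0.985, -0.0, 0.0]
ft_force: [0.9, -0.4, 2.2]
finger_gap: -0.0
grip_force: 1.0
```

Run:
```python
from h import *
import cv2
p=np.load('p.npy');th=np.degrees(p[2]);rel([*W(p,L)[6],85],th+180)
im=cv2.convertScaleAbs(snapshot("wrist")[:,:,::-1],alpha=1.4);cv2.imwrite("pics/w3.png",im)
```

```text
pos [ 595.14 -138.48   85.27] yaw 160.14 zaxis [ 4.e-04 -1.e-04 -1.e+00] F [ 0.89 -0.41  2.24] t 15.6667
shift cm [-0.103 -0.04   0.027] turn deg (tool z) -0.02821900826168644 gap -0.03311774307791169
```

View pics/w3.png

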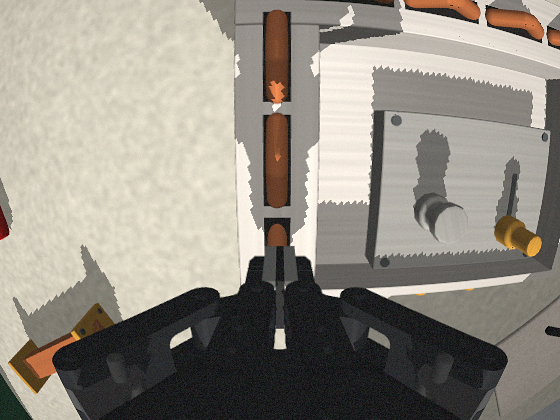

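The wrist view shows contacts 5 and 6 up (column 278, rows 57 and 160), contact 7 under the fingertips, and both connectors standing. The force is about 2.2 N, which is a 5 mm dip. I'll hand in now.

```bash
python3 -c "
from cell import *
print(finish_job())"
```

```text
the job is handed in; nothing more can be done
None
```

I ran the fingertips over all seven contacts in order and handed the job in at about 16 s, with contact 7 held about 5 mm down at about 2.2 N; the hand-in gave no verdict, and the last pictures showed the connectors standing and the case unmoved.

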